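# Couple the trailer to the dynamics trolley

### The job

Hitch the loose trailer to the parked trolley: pick it up (the wooden handle is there for that), lower its socket over the trolley's tow ball so that it stands in line behind the trolley, and push the coupler head down until it is fully home against its stop, holding it there with about 20 N for a second. Only then press the latch lever all the way down, and let go. Never press harder than 30 N, do not tip the trailer, and leave the other things on the bench where they are.

Things in the scene. Friction and masses are not known exactly. Their poses are not given: they have to be found in the camera images.
- ball (a point): On the axis of the trolley's tow ball (steel, 30 mm across, neck 14 mm thick), 60 mm above the bench. The neck's height is set by hand and then tight: the ball's true centre lies up to 2.5 mm above or below this point, which is not measured. x points forward, from the ball to the trolley; z up. The coupled trailer stands on the -x side, in line (its x along this x).
- trolley: The parked, immovable trolley: a wooden block (156 x 90 mm, top 58 mm above the bench, starting 38 mm ahead of the ball) on four black wheels, a brass disc on top. Origin on the bench under the ball, axes as those of ball.
- trailer: The loose two-wheeled trailer, about 0.6 kg, 225 mm long, 104 mm over the wheels; origin at bench level under the socket's axis, x forward (wheels to socket), z up. Axle 165 mm behind the socket axis. A prop leg 70 mm behind the socket axis holds the nose up, about 5 mm low, before coupling; coupled and level, the leg hangs 1 to 4 mm clear and ball and wheels carry the trailer.
- socket (a point): Point of the socket that lies at the ball's centre when home. Round cup open below, 33 mm inside, mouth flared to 42 mm at 8 mm below this point. A stiff sliding seat in it sticks down: lowered gently, the socket stops 3 to 6 mm too high (unmeasured); a push of 9 to 10 N on the head slides the seat in, to a hard stop; it stays where left. Axes as those of trailer.
- head_top (a point): Centre of the flat steel top of the coupler head (40 mm across; level, 81 to 86 mm above the bench when home), on the socket axis, 23 mm above socket: the place to push the socket home. Pushing at the handle or the lever does little, as the wheels take the load.
- handle (a point): Grip centre of the upright wooden handle, a flat blade 16 mm thick (along y), 34 mm long (along x), its top 20 mm above this point, free for 55 mm below; 128 mm behind the socket axis, 45 mm above socket, close to the centre of mass. Axes as those of trailer.
- lever_pivot (a point): Pivot of the latch lever between the side rails, 30 mm behind the socket axis and 8 mm above socket. The lever turns about y.
- lever_tip (a point): Where to press the lever: middle of the upper face of its flat steel end (34 x 18 mm). Lever down, it lies 58 mm behind and 18 mm above the pivot; lever up, it is swung up and forward about the pivot by the angle still missing. If the socket is not home, the lever's hook wedges on the ball and the lever is stiff.
- lever_end: The flat steel end of the latch lever, turning with it; origin on the pivot, x along the lever's end towards the pivot.
- latch (a joint): Angle of the latch lever, rad: 0 fully raised (40 degrees up), 0.7 fully down at its hard stop (its end level, hook under the ball). It moves under about 4 to 9 N at the tip and stays where it is left.
- beaker: glass beaker, 68 mm wide, 90 mm tall; a bystander, origin at the centre of its underside. Leave it where it is.
- jar: white jar with a black cap, 64 mm wide, 100 mm tall; a bystander, origin at the centre of its underside. Leave it where it is.
- carton: low white paper box, 100 x 70 x 35 mm; a bystander, origin at the centre of its underside. Leave it where it is.
- weight: small brass knobbed weight, 36 mm wide, 42 mm tall, beside the trolley; a bystander, origin at the centre of its underside. Leave it where it is.
- cup: small glass cup, 44 mm wide, 35 mm tall, beside the trolley; a bystander, origin at the centre of its underside. Leave it where it is.
- eraser: white eraser, 55 x 22 x 14 mm, beside the trailer; a bystander, origin at the centre of its underside. Leave it where it is.

How it is judged:
By the outcome, as a careful person would: the job done as asked, in the order asked, and still so for the second after the job is handed in, with the robot touching nothing.
It also fails if it takes over 61 s, if anything falls off the work surface, if the arm or the gripper's body presses on something with over 40 N, if the wrist force passes 120 N, or if a joint passes its speed limit or range.

### The arm

A 6-joint arm with a two-finger parallel gripper is mounted at the origin on the work surface. World frame = base frame: x ahead of the robot, y to its left, z up, the work surface at z = 0. Lengths are in m, angles in rad, forces in N, time in s.
With the tool pointing down it reaches from about 0.25 to 0.775 m from the base axis. Payload 4 kg.
Tool frame: the origin (TCP) lies where the fingers leave the gripper's body, on its centre line; the fingertips stand 97 mm ahead of it and the grasp point (between the pads) lies 78 mm ahead of it; z points along the fingers, x is the direction in which the jaws open and shut, and the axes are right-handed (so a half turn about z gives the same grasp; the last joint's range is limited). The gripper opens to 94 mm and grips with 3 to 60 N. Pads are 16 mm wide; open, the fingers measure 119 mm over their backs; the gripper's body (75 mm by 177 mm) begins 78 mm behind the grasp point.
Start: joints at [-1.428, 0.087, 1.371, -0, 1.684, -0.103], TCP at [0.134, -0.533, 0.303] pointing down, gripper open.
Joint ranges: [-3.1, 3.1], [-0.76, 2.03], [0.27, 2.55], [-1.08, 4.22], [0.17, 2.65], [-2.57, 2.57]. Speed limits (rad/s): [2.79, 2.79, 3.14, 3.14, 3.14, 3.14].

### API

Orientations are given as [roll, pitch, yaw] about the fixed x, y, z axes, in that order (R = Rz(yaw) Ry(pitch) Rx(roll)).
In Python, from bench import * gives the robot as it stands.
- The arm moves only by the tool jog_arm, never from a script. Its argument "moves" is a list of rows, each a list of 7 numbers: the turn, a rotation vector about the world's x, y, z in rad, then the shift along the world's x, y, z in mm, then the finger opening in mm, from 0 to 94. In form: [[rx, ry, rz, tx, ty, tz, fingers], ...]. A call has 1 to 12 rows; each row shifts and turns the commanded pose from where the row before left it; what a row does not reach is not made up. A row lasts 1/8 s, in which the tool goes at most 62.5 mm and 10.7 degrees, less where a joint would pass 70% of its speed; a pose out of reach is approached as far as the arm can. A call is refused whole if a number of a shift passes 62.5 or a number of a turn 0.188, either way. A call with a gripper value outside its range is refused whole. The fingers move at their own pace and stop on an object; the grip force is fixed at half the most. Time passes only in rows, so rows that do not move let the fingers close. It gives the time, the measured TCP pose, the force and the opening at its end, in the units of the state.
- get_obs(): the state, without advancing time (a new reading comes with each control period).
- snapshot(name): name is "scene" or "top"; returns the picture (480x640x3 uint8, red, green, blue); there is no depth.
- get_calibration(name): a dict with "camera_matrix" (3x3 intrinsics, pixels), "k1" (the pictures are not rectified: a ray, as slopes to the right and down, at radius r is drawn at 1 + k1 r^2 times it, then the intrinsics apply), "R" (3x3) and "t" (3): a world point X has camera coordinates R X + t. Camera axes: x right, y down, z forward; pixel columns grow to the right and rows downward; lengths in m; the calibration is good to about 2 mm. A picture is of the moment at which its call begins. get_calibration takes no time and is no camera call.
- close_job(): hands the job in, once; it reports no verdict.
Trained networks look in the newest picture that a camera, given by its name, has taken for a name from the list of things; names that differ only in an ending like _2 or _b are one class to them, and where a whole thing is asked for, a point or a joint stands for the part that bears it (a point fixed in the world has none). Each returns a list of dicts, best first, with "conf" (0 to 1); they miss things now and then, are a little off and sometimes report something else, mostly with a low value. They report only what shows in the picture. A call takes as long as a camera call.
- look_for(label, camera): "bbox" ([left, top, right, bottom] in pixels, round what is visible of it).
The state is a dict: "time": time; "joint_positions": joint angles; "qvel": joint speeds; "joint_torque": joint torques, N m; "tool_pos": TCP position; "ee_rot": TCP orientation; "wrist_force": force on the tool from outside, world axes, zero at the start; "wrist_torque": the same for the moment, N m; "width": finger opening in m.
Only numpy, scipy, OpenCV 4.12 (cv2) and the standard library are available. Lean on these libraries where they do the work, as an engineer would, in place of code of your own. Each camera call takes 0.05 s, during which the arm holds its last target.

## Working session

There is one attempt and no reset: what is moved stays moved. The work goes in short steps, Python scripts to look and compute and a tool call to move; the robot and the scene stay as the last step left them, time stands still between calls to the robot, and variables do not carry over. Pictures are saved under pics/ and viewed, and the job is handed in when it is done.

Besides the shell and the picture viewer there is one more tool, called in YAML: its name, and indented under it one key for each argument. jog_arm: Moves the arm, as the interface text tells. Its arguments: {"type":"object","properties":{"moves":{"type":"array","items":{"type":"array","items":{"type":"number"}}}},"required":["moves"]}

```bash
ls; mkdir -p pics
python3 - <<'E'
from bench import *
import cv2
for n in("scene","top"):
    im=snapshot(n); cv2.imwrite(f"pics/{n}0.png",im[:,:,::-1])
    c=get_calibration(n); print(n,c)
    for l in("trolley","trailer","handle","head_top","lever_end","ball"):
        try: print(l,[(d['conf'],[round(float(v)) for v in d['bbox']]) for d in look_for(l,n)][:3])
        except Exception as e: print(l,e)
o=get_obs();print(o)
E
```

```text
pics
scene {'camera_matrix': array([[449.4753672 ,   0.        , 313.1899714 ],
       [  0.        , 449.4753672 , 241.41957635],
       [  0.        ,   0.        ,   1.        ]]), 'k1': -0.06887791632013554, 'R': array([[-0.64647392,  0.76290799, -0.00654733],
       [ 0.63692161,  0.53495135, -0.55511974],
       [-0.42000278, -0.36304057, -0.83174468]]), 't': array([ 0.31523112, -0.30503151,  1.25988877])}
trolley [(0.79, [324, 290, 423, 396]), (0.35, [197, 244, 225, 266])]
trailer [(0.73, [310, 349, 334, 374]), (0.71, [187, 183, 279, 230])]
handle [(0.85, [186, 183, 278, 232])]
head_top [(0.68, [186, 182, 278, 233])]
lever_end [(0.51, [230, 189, 248, 205])]
ball [(0.85, [322, 295, 420, 392]), (0.36, [384, 306, 402, 326])]
top {'camera_matrix': array([[558.61951018,   0.        , 329.15841675],
       [  0.        , 558.61951018, 237.75530772],
       [  0.        ,   0.        ,   1.        ]]), 'k1': -0.15682969465269062, 'R': array([[-2.88302974e-02, -9.99584240e-01,  4.01243553e-04],
       [-9.97732236e-01,  2.87524523e-02, -6.08578830e-02],
       [ 6.08210440e-02, -2.154
[... 371 characters left out ...]
)]
{'time': 0.7, 'joint_positions': array([-1.42808820e+00,  8.71963482e-02,  1.37068714e+00, -3.09034986e-06,
        1.68358198e+00, -1.03089390e-01]), 'qvel': array([ 2.21070191e-03, -2.33628105e-04, -1.03457672e-03,  9.31165534e-04,
        1.60894911e-04,  9.97083808e-05]), 'joint_torque': array([ 2.33326995e-03, -3.39905655e+01, -3.02517343e+01,  7.21845520e-02,
        2.36573420e-02,  1.24974207e-06]), 'tool_pos': array([ 0.13383435, -0.53348599,  0.30271441]), 'ee_rot': array([ 3.14157651e+00, -1.26202508e-04, -1.32499916e+00]), 'wrist_force': array([-0.60759833,  0.12102239, -0.057639  ]), 'wrist_torque': array([ 0.04193111, -0.08106853, -0.0110084 ]), 'width': 0.09375809818088056}
```

View pics/scene0.png

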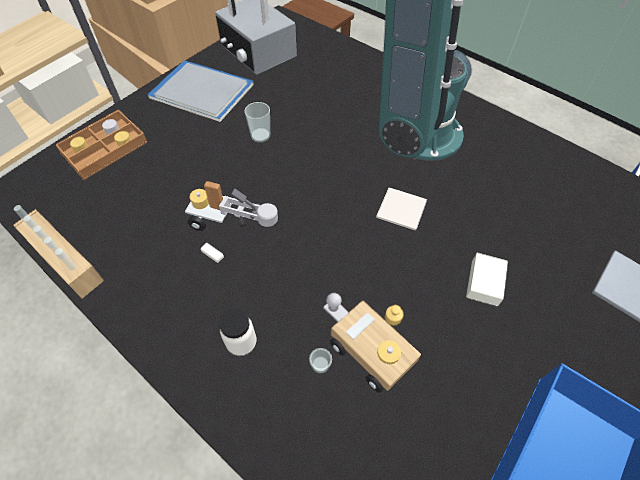

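View pics/top0.png

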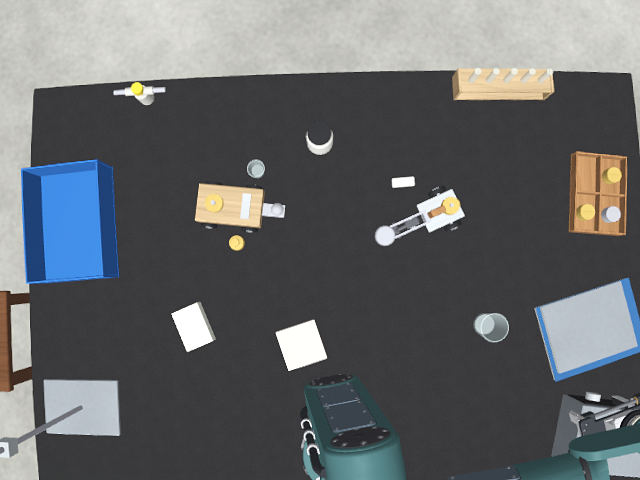

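Run:
```python
import cv2
a=cv2.imread('pics/top0.png'); s=cv2.imread('pics/scene0.png')
cv2.imwrite('pics/c_top_trailer.png',cv2.resize(a[175:265,360:480],None,fx=6,fy=6,interpolation=cv2.INTER_CUBIC))
cv2.imwrite('pics/c_top_trolley.png',cv2.resize(a[165:255,180:300],None,fx=6,fy=6,interpolation=cv2.INTER_CUBIC))
cv2.imwrite('pics/c_sc_trailer.png',cv2.resize(s[165:255,175:295],None,fx=6,fy=6,interpolation=cv2.INTER_CUBIC))
cv2.imwrite('pics/c_sc_trolley.png',cv2.resize(s[285:405,305:435],None,fx=5,fy=5,interpolation=cv2.INTER_CUBIC))
```

```text
(no output)
```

View pics/c_top_trailer.png

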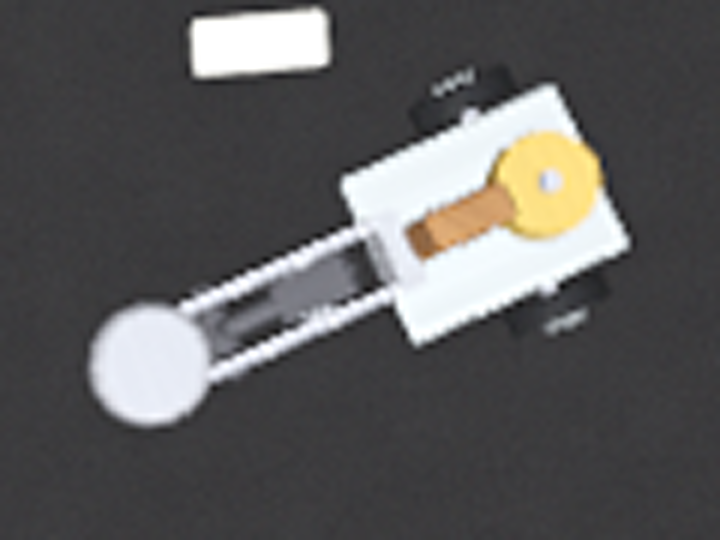

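View pics/c_top_trolley.png

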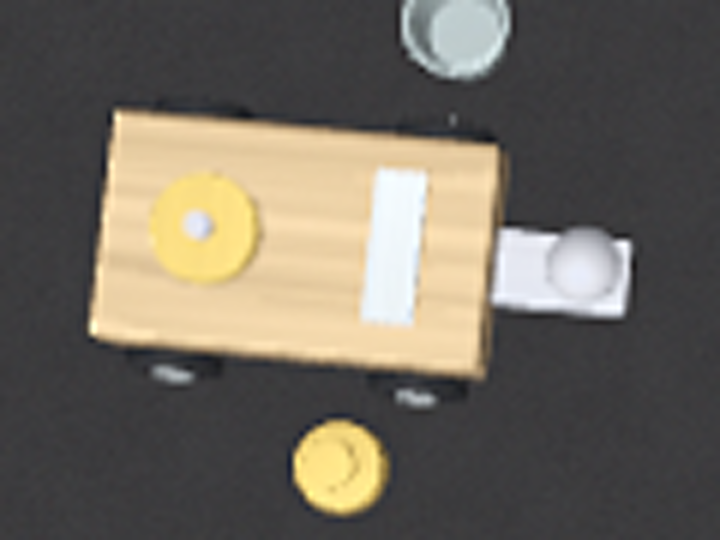

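View pics/c_sc_trailer.png

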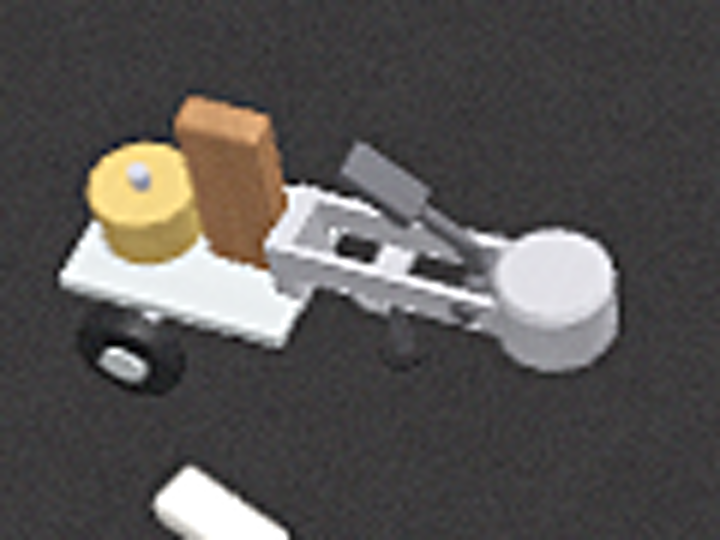

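View pics/c_sc_trolley.png

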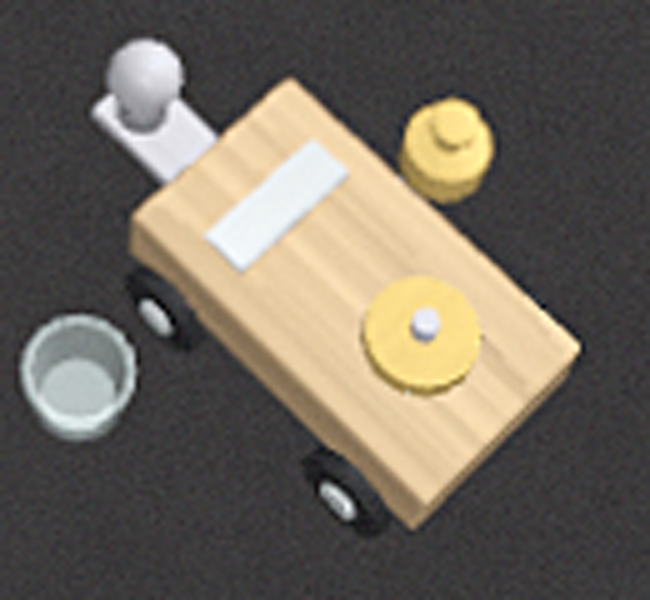

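The views show the trolley at the left of top (ball at about (277,208)) and the trailer at the right, with its head at about (385,235) and handle at about (439,210). Next I fit both poses from hand-picked points.

```bash
cat > h.py <<'E'
import numpy as np, cv2
from scipy.optimize import least_squares
from bench import *
CAL={n:get_calibration(n) for n in("scene","top")}
def proj(n,X):
    c=CAL[n];P=np.atleast_2d(X)@c['R'].T+c['t'];s=P[:,:2]/P[:,2:];r2=(s**2).sum(1,keepdims=True)
    return (s*(1+c['k1']*r2))@np.diag([c['camera_matrix'][0,0],c['camera_matrix'][1,1]])+c['camera_matrix'][:2,2]
def rot(a): c,s=np.cos(a),np.sin(a);return np.array([[c,-s,0],[s,c,0],[0,0,1]])
def roty(a): c,s=np.cos(a),np.sin(a);return np.array([[c,0,s],[0,1,0],[-s,0,c]])
def cr(u,v,off,f): return ((u+.5)/f-.5+off[0],(v+.5)/f-.5+off[1])
def fit(obs,world,p0,loss='soft_l1'):
    def res(p): return np.concatenate([(proj(n,world(p,m))[0]-uv) for n,uv,m in obs])
    r=least_squares(res,p0,loss=loss,x_scale=[.01,.01,.05]+[.01]*(len(p0)-3)); return r.x,res(r.x).reshape(-1,2)
E
cat > f0.py <<'E'
from h import *
T=lambda u,v:cr(u,v,(180,165),6); S=lambda u,v:cr(u,v,(305,285),5)
h=.058
# trolley: p=x,y,yaw, ball dz
W=lambda p,m: np.array([p[0],p[1],0])+rot(p[2])@np.array(m)+np.array([0,0,0])
obs=[("top",T(497,147),(.038,-.045,h)),("top",T(484,378),(.038,.045,h)),("top",T(116,110),(.194,-.045,h)),("top",T(93,337),(.194,.045,h))]
# test orientation by y sign: two options
for sg in(1,-1):
    o=[(n,uv,(m[0],m[1]*sg,m[2])) for n,uv,m in obs]
    o+=[("top",T(584,263),(0,0,.06)),("scene",S(145,79),(0,0,.06)),("scene",S(292,80),(.038,.045*sg,h)),("scene",S(136,214),(.038,-.045*sg,h)),("scene",S(580,347),(.194,.045*sg,h)),("scene",S(413,505),(.194,-.045*sg,h))]
    for sub in (o,o[:5],o[5:]):
        p,r=fit(sub,W,[.5,.1,1.57]); print(sg,p.round(4),np.abs(r).max(),r.round(1).tolist() if sub is o else '')
T=lambda u,v:cr(u,v,(360,175),6); S=lambda u,v:cr(u,v,(175,165),6)
# trailer: origin x,y,yaw, z of socket; pitch about axle
def WT(p,m):
    a=np.array([-.165,0,.025]); th=(p[3])/.165  # p3 nose drop
    return np.array([p[0],p[1],0])+rot(p[2])@(a+roty(th)@(np.array(m)-a))
o=[("top",T(150,364),(0,0,.083)),("scene",S(555,278),(0,0,.083)),
("scene",S(226,118),(-.128,0,.125)),("top",T(473,212),(-.128,0,.125))]
for q in(o,o[:1]+o[3:],o[1:3]):
    p,r=fit(q,lambda p,m:WT([*p[:3],.005],m),[.4,-.1,1.5]); print(p.round(4),r.round(1).tolist())
for n,uv,m in o: print(n,uv)
E
python3 f0.py
```

```text
1 [0.5949 0.1455 1.4413] 1.993114710543125 [[1.1, -0.2], [-0.9, -0.9], [-0.0, -0.2], [-0.7, -0.6], [0.4, 0.8], [0.0, -0.4], [-0.4, -1.3], [-1.4, -0.0], [0.8, -0.2], [2.0, 0.4]]
1 [0.5955 0.1452 1.4526] 0.9944639643848348 
1 [0.5945 0.1455 1.4302] 1.6763398148288502 
-1 [0.5961 0.1462 1.8593] 69.59108365533416 [[5.1, 42.8], [-4.2, -31.7], [6.1, 69.6], [-1.2, -4.3], [0.1, 0.3], [-0.1, 0.2], [-20.3, 26.5], [27.1, -37.8], [-1.2, 3.6], [45.1, -68.3]]
-1 [0.5968 0.1451 1.6446] 52.945074290536894 
-1 [0.597  0.1449 1.8935] 71.49111399410907 
[ 0.5262 -0.1053  1.9635] [[0.3, -0.2], [-0.1, -0.1], [-0.2, 0.5], [-0.5, 0.8]]
[ 0.5263 -0.1058  1.9744] [[0.5, -0.2], [-0.5, 0.2]]
[ 0.5264 -0.1051  1.9519] [[-0.1, -0.1], [0.1, 0.1]]
top (384.5833333333333, 235.25)
scene (267.0833333333333, 210.91666666666666)
scene (212.25, 184.25)
top (438.4166666666667, 209.91666666666666)
```

jog_arm:
  moves:
    - [0, 0, 0.143, 36.8, 25.8, 0, 60]
    - [0, 0, 0.143, 36.8, 25.8, 0, 60]
    - [0, 0, 0.143, 36.8, 25.8, 0, 60]
    - [0, 0, 0.143, 36.8, 25.8, 0, 60]
    - [0, 0, 0.143, 36.8, 25.8, 0, 60]
    - [0, 0, 0.143, 36.8, 25.8, 0, 60]
    - [0, 0, 0.143, 36.8, 25.8, 0, 60]
    - [0, 0, 0.143, 36.8, 25.8, 0, 60]
    - [0, 0, 0.143, 36.8, 25.8, 0, 60]
    - [0, 0, 0.143, 36.8, 25.8, 0, 60]
    - [0, 0, 0.143, 36.8, 25.8, 0, 60]
    - [0, 0, 0.143, 36.8, 25.8, 0, 60]

```text
time: 2.2
tool_pos: [0.5766, -0.2229, 0.3028]
ee_rot: [3.141, -0.0, 0.396]
wrist_force: [0.6, -0.3, -0.4]
width: 0.0602
```

jog_arm:
  moves:
    - [0, 0, 0, 0, 0, 0, 60]
    - [0, 0, 0, 0, 0, 0, 60]

```text
time: 2.45
tool_pos: [0.5751, -0.2241, 0.3025]
ee_rot: [3.142, 0.001, 0.39]
wrist_force: [0.4, -0.2, -0.7]
width: 0.0603
```

Run:
```python
from bench import *
import cv2
o=get_obs();print(o['time'],o['tool_pos'],o['ee_rot'],o['wrist_force'],o['width'])
for n in("scene","top"): cv2.imwrite(f"pics/{n}1.png",snapshot(n)[:,:,::-1])
a=cv2.imread('pics/top1.png');s=cv2.imread('pics/scene1.png')
cv2.imwrite('pics/m1.png',np.hstack([cv2.resize(a[140:290,370:520],(400,400)),cv2.resize(s[110:260,150:300],(400,400))]) if 0 else __import__('numpy').hstack([cv2.resize(a[140:290,370:520],(400,400)),cv2.resize(s[110:260,150:300],(400,400))]))
```

```text
2.45 [ 0.57509047 -0.22412574  0.30253491] [3.14156874e+00 8.48696718e-04 3.90095805e-01] [ 0.41354355 -0.22807046 -0.73603777] 0.0602589084713612
```

View pics/m1.png

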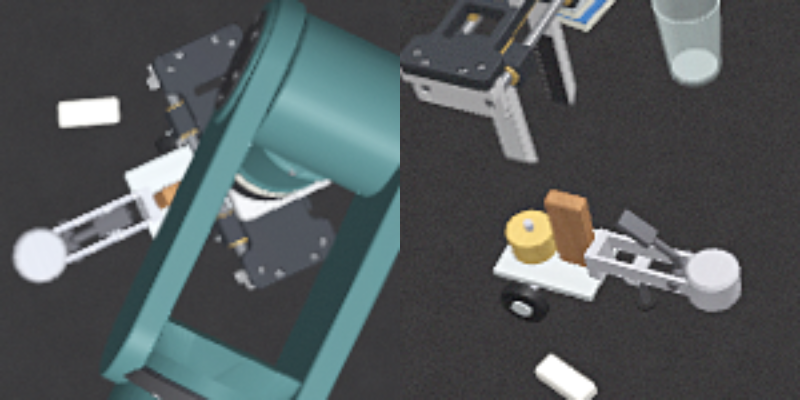

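The gripper sits above the handle with its jaws across the blade. I descend 120 mm and close.

jog_arm:
  moves:
    - [0, 0, 0, 0, 0, -30, 60]
    - [0, 0, 0, 0, 0, -30, 60]
    - [0, 0, 0, 0, 0, -30, 60]
    - [0, 0, 0, 0, 0, -20, 60]
    - [0, 0, 0, 0, 0, -10, 60]
    - [0, 0, 0, 0, 0, 0, 60]

```text
time: 3.3
tool_pos: [0.5748, -0.2244, 0.1824]
ee_rot: [-3.141, 0.001, 0.39]
wrist_force: [1.1, 0.5, -0.7]
width: 0.0601
```

jog_arm:
  moves:
    - [0, 0, 0, 0, 0, 0, 40]
    - [0, 0, 0, 0, 0, 0, 30]
    - [0, 0, 0, 0, 0, 0, 20]
    - [0, 0, 0, 0, 0, 0, 10]
    - [0, 0, 0, 0, 0, 0, 0]
    - [0, 0, 0, 0, 0, 0, 0]

```text
time: 4.05
tool_pos: [0.5756, -0.2238, 0.1828]
ee_rot: [3.142, -0.0, 0.391]
wrist_force: [0.6, 0.1, 1.2]
width: 0.0158
```

Run:
```python
from bench import *
import cv2, numpy as np
o=get_obs();print(o['time'],o['tool_pos'],o['ee_rot'],o['wrist_force'],o['width'])
s=snapshot("scene")[:,:,::-1];a=snapshot("top")[:,:,::-1]
cv2.imwrite("pics/top2.png",a);cv2.imwrite("pics/scene2.png",s)
cv2.imwrite('pics/m2.png',np.hstack([cv2.resize(a[140:290,370:520],(400,400)),cv2.resize(s[110:260,150:300],(400,400))]))
```

```text
4.05 [ 0.57558877 -0.22379252  0.18276555] [ 3.14156603e+00 -4.70459635e-04  3.91030244e-01] [0.56575709 0.08995714 1.2451792 ] 0.015826876887979024
```

View pics/m2.png

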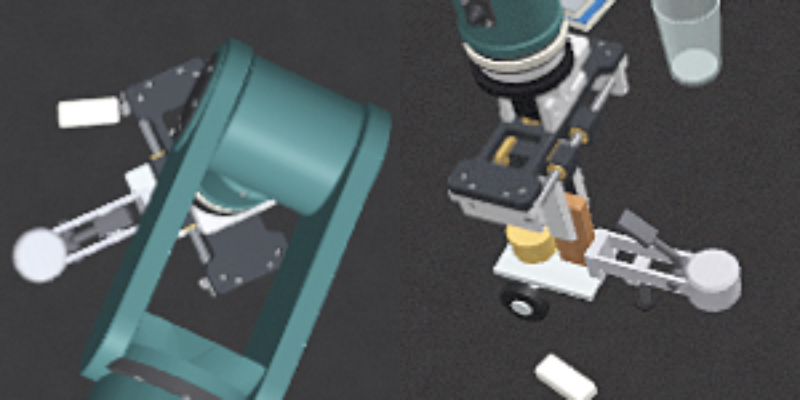

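jog_arm:
  moves:
    - [0, 0, 0, 0, 0, 5, 0]
    - [0, 0, 0, 0, 0, 10, 0]
    - [0, 0, 0, 0, 0, 15, 0]
    - [0, 0, 0, 0, 0, 20, 0]
    - [0, 0, 0, 0, 0, 20, 0]
    - [0, 0, 0, 0, 0, 20, 0]
    - [0, 0, 0, 0, 0, 15, 0]
    - [0, 0, 0, 0, 0, 5, 0]
    - [0, 0, 0, 0, 0, 0, 0]
    - [0, 0, 0, 0, 0, 0, 0]

```text
time: 5.4
tool_pos: [0.5751, -0.2237, 0.2914]
ee_rot: [-3.14, 0.001, 0.391]
wrist_force: [-0.2, -0.2, -7.5]
width: 0.016
```

```bash
cat > snap.py <<'E'
from bench import *
import cv2, numpy as np, sys
k=sys.argv[1]
o=get_obs();print(o['time'],o['tool_pos'],o['ee_rot'],o['wrist_force'],o['wrist_torque'],o['width'])
s=snapshot("scene")[:,:,::-1];a=snapshot("top")[:,:,::-1]
cv2.imwrite(f"pics/top{k}.png",a);cv2.imwrite(f"pics/scene{k}.png",s)
x,y,u,v=map(int,sys.argv[2:6])
cv2.imwrite(f'pics/m{k}.png',np.hstack([cv2.resize(a[y:y+150,x:x+150],(400,400),interpolation=cv2.INTER_CUBIC),cv2.resize(s[v:v+150,u:u+150],(400,400),interpolation=cv2.INTER_CUBIC)]))
E
python3 snap.py 3 370 140 150 70
```

```text
5.4 [ 0.57512753 -0.22373459  0.29142494] [-3.13990279e+00  1.42812061e-03  3.91006143e-01] [-0.23212218 -0.16970869 -7.51310293] [-0.12192981 -0.12942522 -0.02471961] 0.01599620328498844
```

View pics/m3.png

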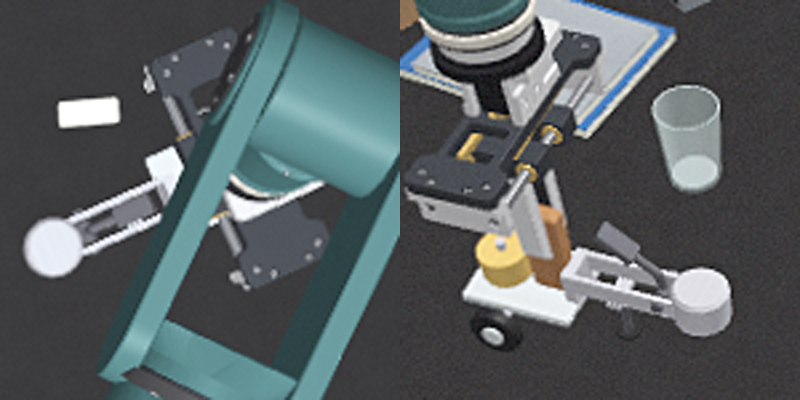

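```bash
cat >> h.py <<'E'
def tri(obs):
    r=least_squares(lambda X:np.concatenate([proj(n,X)[0]-uv for n,uv in obs]),[.55,0,.1],x_scale=.01); return r.x,r.fun
def headtop(n,im,c,r=11):
    pass
E
python3 - <<'E'
from h import *
a=cv2.imread('pics/top3.png');s=cv2.imread('pics/scene3.png')
cv2.imwrite('pics/c3.png',np.hstack([cv2.resize(a[210:255,365:415],None,fx=8,fy=8,interpolation=cv2.INTER_CUBIC),cv2.resize(s[155:200,240:290],None,fx=8,fy=8,interpolation=cv2.INTER_CUBIC)]))
E
```

```text
(no output)
```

View pics/c3.png

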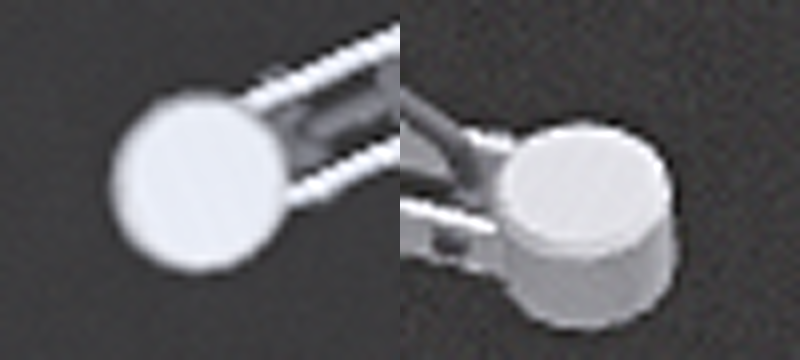

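Run:
```python
from h import *
H,r=tri([("top",cr(199,182,(365,210),8)),("scene",cr(184,190,(240,155),8))]);print(H,r)
d=H-np.array([.5751,-.2237,H[2]]);print(np.hypot(*d[:2]),np.arctan2(d[1],d[0]),.391+np.pi/2)
```

```text
[ 0.52458368 -0.1027777   0.18688735] [ 0.17724759 -0.17039324  0.23720085  0.0103875 ]
0.13104999705923087 1.9665173879254607 1.9617963267948966
```

jog_arm:
  moves:
    - [0, 0, -0.02, 0, 8, 0, 0]
    - [0, 0, -0.04, 0, 15, 0, 0]
    - [0, 0, -0.05, 0, 22, 0, 0]
    - [0, 0, -0.05, 0, 25, 0, 0]
    - [0, 0, -0.05, 0, 25, 0, 0]
    - [0, 0, -0.05, 0, 25, 0, 0]
    - [0, 0, -0.05, 0, 25, 0, 0]
    - [0, 0, -0.05, 0, 25, 0, 0]
    - [0, 0, -0.05, 1, 25, 0, 0]
    - [0, 0, -0.05, 1, 22, 0, 0]
    - [0, 0, -0.04, 1, 15, 0, 0]
    - [0, 0, -0.02, 0, 7, 0, 0]

```text
time: 7.0
tool_pos: [0.5781, 0.0164, 0.2926]
ee_rot: [-3.141, 0.0, -0.129]
wrist_force: [0.1, -0.4, -5.8]
width: 0.0158
```

jog_arm:
  moves:
    - [-0.001, -0.01, 0, 0, 0, 0, 0]
    - [0.001, -0.01, 0, 0, 0, 0, 0]
    - [0.001, -0.01, 0, 0, 0, 0, 0]
    - [0, 0, 0, 0, 0, 0, 0]
    - [0, 0, 0, 0, 0, 0, 0]

```text
time: 7.62
tool_pos: [0.5784, 0.0148, 0.2927]
ee_rot: [-3.137, -0.03, -0.13]
wrist_force: [-0.2, -0.2, -7.5]
width: 0.0159
```

```bash
python3 snap.py 4 220 140 250 200;  python3 - <<'E'
from h import *
a=cv2.imread('pics/top4.png');s=cv2.imread('pics/scene4.png')
print(proj("top",[.595,.1455,.19]),proj("scene",[.595,.1455,.19]))
E
```

```text
7.625 [0.5783883  0.01484594 0.29273517] [-3.13676714 -0.02970917 -0.12952819] [-0.19512941 -0.22787967 -7.54429197] [-0.12818137  0.01590376 -0.01321577] 0.015918313490499898
[[271.6421402 202.312845 ]] [[335.86914287 267.45031337]]
```

View pics/m4.png

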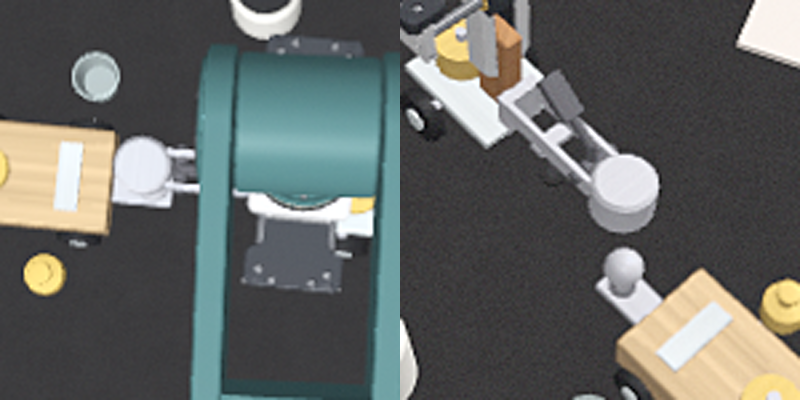

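My last turn went about the wrong axis: it rolled the trailer by 0.03 instead of raising its nose. I undo that roll and apply the nose-up pitch, which is about world +x.

jog_arm:
  moves:
    - [0, 0.01, 0, 0, 0, 0, 0]
    - [0.01, 0.01, 0, 0, -1, 0, 0]
    - [0.02, 0.005, 0, 0, -2, 0, 0]
    - [0.02, 0, 0, 0, -2, 0, 0]
    - [0, 0, 0, 0, 0, 0, 0]
    - [0, 0, 0, 0, 0, 0, 0]

```text
time: 8.48
tool_pos: [0.5784, 0.01, 0.2928]
ee_rot: [-3.09, 0.001, -0.13]
wrist_force: [0.4, 0.5, -6.6]
width: 0.0162
```

```bash
python3 snap.py 5 220 140 250 200;  python3 - <<'E'
from h import *
a=cv2.imread('pics/top5.png');s=cv2.imread('pics/scene5.png')
cv2.imwrite('pics/c5.png',np.hstack([cv2.resize(a[180:225,250:300],None,fx=8,fy=8,interpolation=cv2.INTER_CUBIC),cv2.resize(s[245:290,310:360],None,fx=8,fy=8,interpolation=cv2.INTER_CUBIC)]))
E
```

```text
8.475 [0.57840893 0.00995312 0.29276388] [-3.09037828e+00  1.40246283e-03 -1.29590134e-01] [ 0.38202255  0.4864482  -6.64015029] [-0.21826812 -0.04309015 -0.01698415] 0.016224024009095898
```

View pics/c5.png

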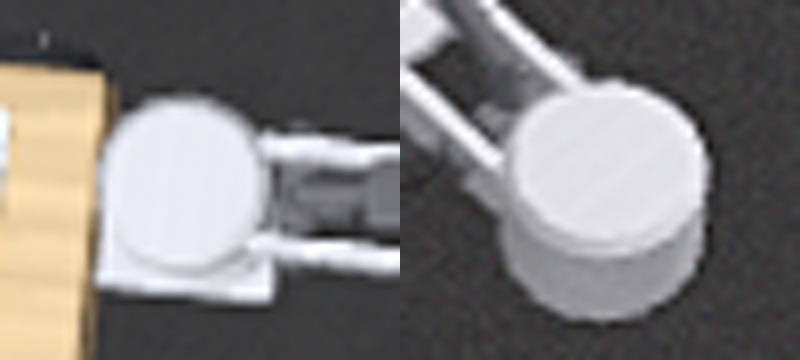

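View pics/m5.png

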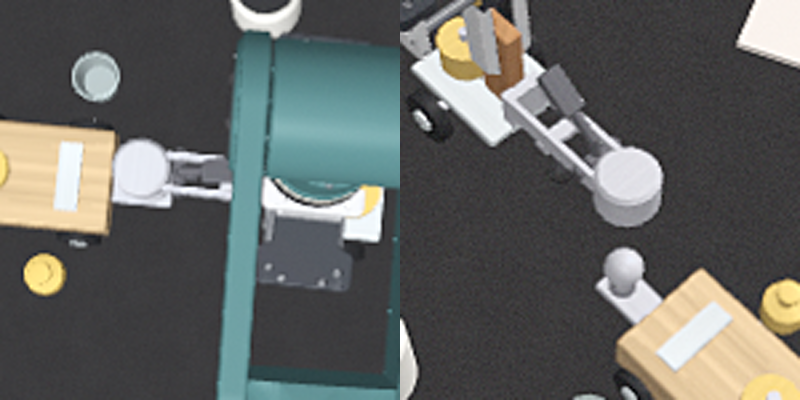

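Run:
```python
from h import *
H,r=tri([("top",cr(184,181,(250,180),8)),("scene",cr(208,166,(310,245),8))]);print(H,r)
T=lambda u,v:cr(u,v,(180,165),6); S=lambda u,v:cr(u,v,(305,285),5)
B,r=tri([("top",T(584,262)),("scene",S(145,79))]);print(B,r)
t=np.array([.5784,.00995]);d=H[:2]-t;print(np.hypot(*d),np.arctan2(d[1],d[0]))
# zoom ball for a cleaner centre
a=cv2.imread('pics/top0.png');s=cv2.imread('pics/scene0.png')
cv2.imwrite('pics/c5b.png',np.hstack([cv2.resize(a[190:230,255:305],None,fx=8,fy=8,interpolation=cv2.INTER_CUBIC),cv2.resize(s[285:325,310:360],None,fx=8,fy=8,interpolation=cv2.INTER_CUBIC)]))
```

```text
[0.5943079  0.14354638 0.19447831] [-0.20875059  0.15938678 -0.2197227  -0.01279589]
[0.59667874 0.14644782 0.06221537] [-0.1420457   0.10844113 -0.15285657 -0.00899504]
0.1345401605285949 1.4522800111660632
```

View pics/c5b.png

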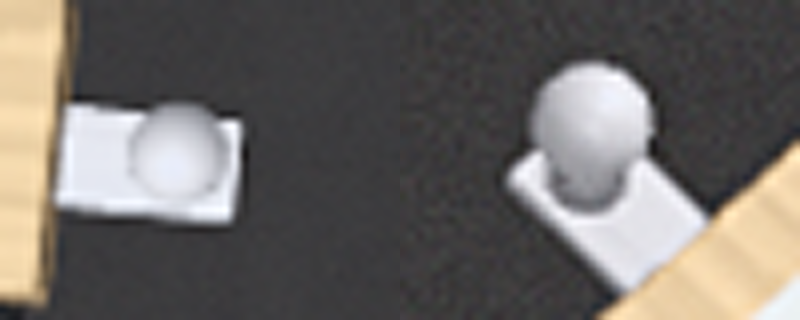

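Run:
```python
from h import *
B,r=tri([("top",cr(177,150,(255,190),8)),("scene",cr(192,122,(310,285),8))]);print(B,r)
```

```text
[0.59649564 0.1464672  0.06457464] [-0.01291212  0.00985523 -0.01388925 -0.00081744]
```

jog_arm:
  moves:
    - [0, 0, 0, 2, 2.5, -5, 0]
    - [0, 0, 0, 0, 0, -12, 0]
    - [0, 0, 0, 0, 0, -15, 0]
    - [0, 0, 0, 0, 0, -15, 0]
    - [0, 0, 0, 0, 0, -15, 0]
    - [0, 0, 0, 0, 0, -8, 0]
    - [0, 0, 0, 0, 0, -5, 0]
    - [0, 0, 0, 0, 0, 0, 0]
    - [0, 0, 0, 0, 0, 0, 0]

```text
time: 9.7
tool_pos: [0.5808, 0.0126, 0.2185]
ee_rot: [-3.09, -0.0, -0.129]
wrist_force: [-0.8, -0.7, -6.7]
width: 0.0161
```

```bash
python3 snap.py 6 220 140 250 220;  python3 - <<'E'
from h import *
a=cv2.imread('pics/top6.png');s=cv2.imread('pics/scene6.png')
cv2.imwrite('pics/c6.png',np.hstack([cv2.resize(a[180:230,255:305],None,fx=8,fy=8,interpolation=cv2.INTER_CUBIC),cv2.resize(s[270:320,310:360],None,fx=8,fy=8,interpolation=cv2.INTER_CUBIC)]))
E
```

```text
9.7 [0.58078823 0.01259827 0.21851146] [-3.09028453e+00 -1.83168141e-05 -1.29302586e-01] [-0.75321878 -0.74044626 -6.65637418] [-0.19833847 -0.09390098 -0.00995612] 0.016066855449926618
```

View pics/c6.png

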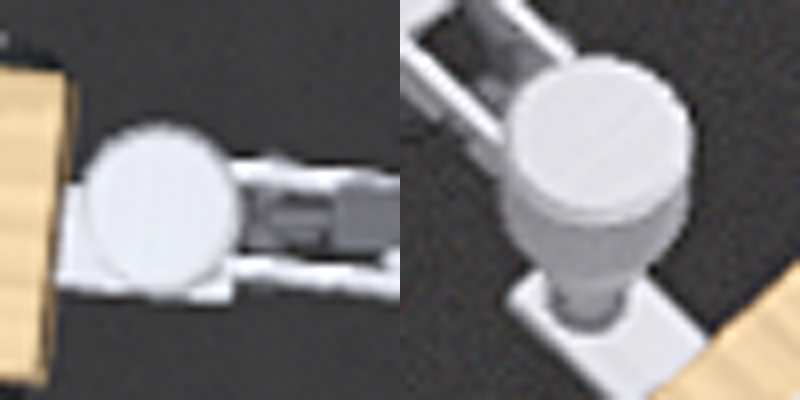

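View pics/m6.png

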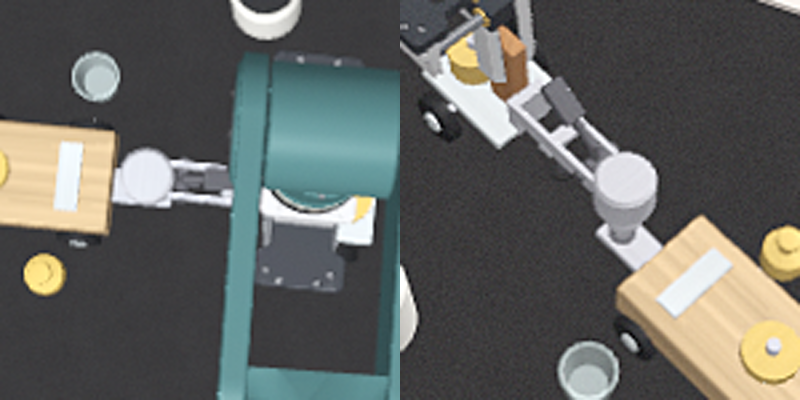

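Run:
```python
from h import *
H,r=tri([("top",cr(162,207,(255,180),8)),("scene",cr(199,135,(310,270),8))]);print(H,r)
```

```text
[0.59631772 0.14580191 0.12064132] [-0.16519689  0.12609527 -0.17600621 -0.01031676]
```

jog_arm:
  moves:
    - [0, 0, 0, 0, 0, -5, 0]
    - [0, 0, 0, 0, 0, -6, 0]
    - [0, 0, 0, 0, 0, -6, 0]
    - [0, 0, 0, 0, 0, -5, 0]
    - [0, 0, 0, 0, 0, -3, 0]
    - [0, 0, 0, 0, 0, 0, 0]
    - [0, 0, 0, 0, 0, 0, 0]

```text
time: 10.68
tool_pos: [0.5806, 0.0126, 0.193]
ee_rot: [-3.09, 0.001, -0.129]
wrist_force: [-0.2, 0.7, -5.9]
width: 0.0158
```

jog_arm:
  moves:
    - [0, 0, 0, 0, 0, -1, 0]
    - [0, 0, 0, 0, 0, 0, 0]

```text
time: 10.92
tool_pos: [0.5804, 0.0126, 0.1918]
ee_rot: [-3.09, 0.001, -0.129]
wrist_force: [-0.1, -0.2, -7.0]
width: 0.0158
```

jog_arm:
  moves:
    - [0, 0, 0, 0, 0, -1, 0]
    - [0, 0, 0, 0, 0, 0, 0]

```text
time: 11.18
tool_pos: [0.5804, 0.0126, 0.1906]
ee_rot: [-3.09, 0.002, -0.129]
wrist_force: [0.1, 0.4, -6.0]
width: 0.0156
```

jog_arm:
  moves:
    - [0, 0, 0, 0, 0, -1, 0]
    - [0, 0, 0, 0, 0, 0, 0]

```text
time: 11.42
tool_pos: [0.5804, 0.0126, 0.1895]
ee_rot: [-3.09, 0.002, -0.129]
wrist_force: [-0.9, 0.5, -6.8]
width: 0.016
```

jog_arm:
  moves:
    - [0, 0, 0, 0, 0, -1, 0]
    - [0, 0, 0, 0, 0, 0, 0]

```text
time: 11.68
tool_pos: [0.5804, 0.0126, 0.1886]
ee_rot: [-3.09, 0.002, -0.129]
wrist_force: [0.4, 0.3, -7.1]
width: 0.0157
```

jog_arm:
  moves:
    - [0, 0, 0, 0, 0, -1, 0]
    - [0, 0, 0, 0, 0, 0, 0]

```text
time: 11.92
tool_pos: [0.5804, 0.0126, 0.1876]
ee_rot: [-3.09, 0.002, -0.129]
wrist_force: [0.7, -0.3, -6.6]
width: 0.0157
```

jog_arm:
  moves:
    - [0, 0, 0, 0, 0, -1, 0]
    - [0, 0, 0, 0, 0, 0, 0]

```text
time: 12.18
tool_pos: [0.5803, 0.0126, 0.1865]
ee_rot: [-3.09, 0.002, -0.129]
wrist_force: [-0.6, 0.1, -5.8]
width: 0.0162
```

```bash
python3 snap.py 7 220 140 250 220;  python3 - <<'E'
from h import *
a=cv2.imread('pics/top7.png');s=cv2.imread('pics/scene7.png')
cv2.imwrite('pics/c7.png',np.hstack([cv2.resize(a[180:230,255:305],None,fx=8,fy=8,interpolation=cv2.INTER_CUBIC),cv2.resize(s[270:320,310:360],None,fx=8,fy=8,interpolation=cv2.INTER_CUBIC)]))
E
```

```text
12.175 [0.58034145 0.01262712 0.18654421] [-3.09041105e+00  1.84405649e-03 -1.29280224e-01] [-0.55590953  0.07253197 -5.83953326] [-0.1988557  -0.08255825  0.0135439 ] 0.01621691535788302
```

View pics/c7.png

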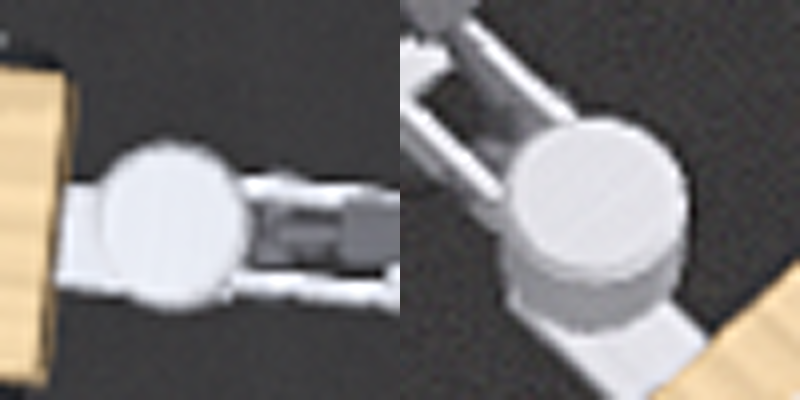

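View pics/m7.png

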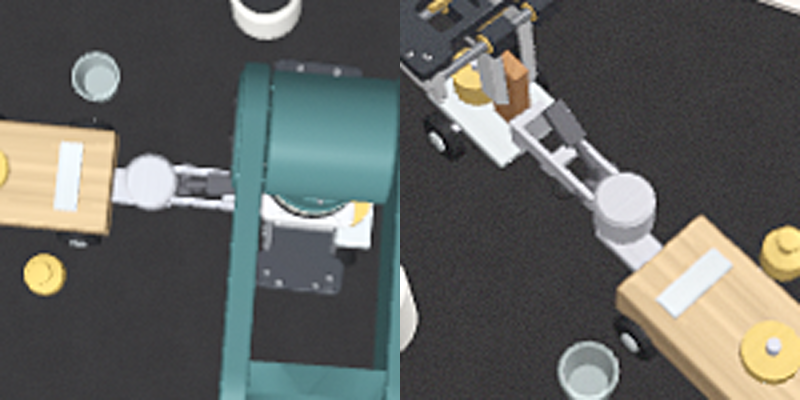

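Run:
```python
from h import *
H,r=tri([("top",cr(174,226,(255,180),8)),("scene",cr(197,196,(310,270),8))]);print(H,r)
```

```text
[0.59493028 0.14559002 0.08646332] [-0.12779455  0.09748531 -0.13707823 -0.00806019]
```

jog_arm:
  moves:
    - [0, 0, 0, 0, 0, -1, 0]
    - [0, 0, 0, 0, 0, 0, 0]

```text
time: 12.52
tool_pos: [0.5804, 0.0126, 0.1856]
ee_rot: [-3.09, 0.002, -0.129]
wrist_force: [-0.8, -0.2, -6.0]
width: 0.0159
```

```bash
python3 -c "
from bench import *
o=get_obs();print(o['wrist_force'],o['wrist_torque'],o['tool_pos'],o['ee_rot'])"
```

```text
[-0.77603727 -0.17375136 -5.97358232] [-0.1532228  -0.07142988 -0.01618034] [0.58035625 0.01263591 0.18555834] [-3.09039380e+00  1.78116741e-03 -1.29240573e-01]
```

jog_arm:
  moves:
    - [0, 0, 0, 0, 0, -1, 0]
    - [0, 0, 0, 0, 0, 0, 0]

```text
time: 12.78
tool_pos: [0.5804, 0.0126, 0.1846]
ee_rot: [-3.09, 0.002, -0.129]
wrist_force: [0.7, -0.7, -6.9]
width: 0.0155
```

```bash
python3 -c "
from bench import *
o=get_obs();print(o['wrist_force'],o['wrist_torque'],o['tool_pos'],o['ee_rot'])"
```

```text
[ 0.65112941 -0.73548647 -6.93175939] [-0.16027729 -0.04114102  0.00774005] [0.58040438 0.01262776 0.18462648] [-3.09038536e+00  1.57058059e-03 -1.29248960e-01]
```

jog_arm:
  moves:
    - [0, 0, 0, 0, 0, -1, 0]
    - [0, 0, 0, 0, 0, 0, 0]

```text
time: 13.02
tool_pos: [0.5804, 0.0127, 0.1845]
ee_rot: [-3.09, 0.001, -0.129]
wrist_force: [-2.1, 0.7, -2.7]
width: 0.0153
```

```bash
python3 -c "
from bench import *
o=get_obs();print(o['wrist_force'],o['wrist_torque'],o['tool_pos'],o['ee_rot'])"
```

```text
[-2.05521596  0.70526087 -2.7419078 ] [-0.1859769   0.21361002 -0.01703276] [0.58043852 0.01266047 0.18448496] [-3.09026305e+00  1.06637949e-03 -1.29260896e-01]
```

jog_arm:
  moves:
    - [0, 0, 0, 0, 0, -1, 0]
    - [0, 0, 0, 0, 0, 0, 0]

```text
time: 13.28
tool_pos: [0.5805, 0.0127, 0.1844]
ee_rot: [-3.09, 0.001, -0.129]
wrist_force: [-5.2, -0.3, 5.9]
width: 0.0161
```

```bash
python3 -c "
from bench import *
o=get_obs();print(o['wrist_force'],o['wrist_torque'],o['tool_pos'],o['ee_rot'])"; python3 snap.py 8 220 140 250 220;  python3 - <<'E'
from h import *
a=cv2.imread('pics/top8.png');s=cv2.imread('pics/scene8.png')
cv2.imwrite('pics/c8.png',np.hstack([cv2.resize(a[180:230,255:305],None,fx=8,fy=8,interpolation=cv2.INTER_CUBIC),cv2.resize(s[270:320,310:360],None,fx=8,fy=8,interpolation=cv2.INTER_CUBIC)]))
E
```

```text
[-5.23789352 -0.31061535  5.86120984] [-0.05873115  0.99575231  0.06958537] [0.58046653 0.01270088 0.18440193] [-3.09025007e+00  5.07404947e-04 -1.29061248e-01]
13.275 [0.58046653 0.01270088 0.18440193] [-3.09025007e+00  5.07404947e-04 -1.29061248e-01] [-5.23789352 -0.31061535  5.86120984] [-0.05873115  0.99575231  0.06958537] 0.016087479273388362
```

View pics/c8.png

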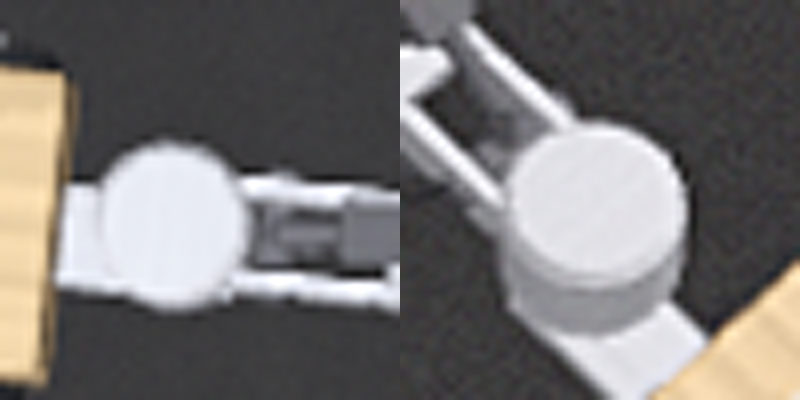

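View pics/m8.png

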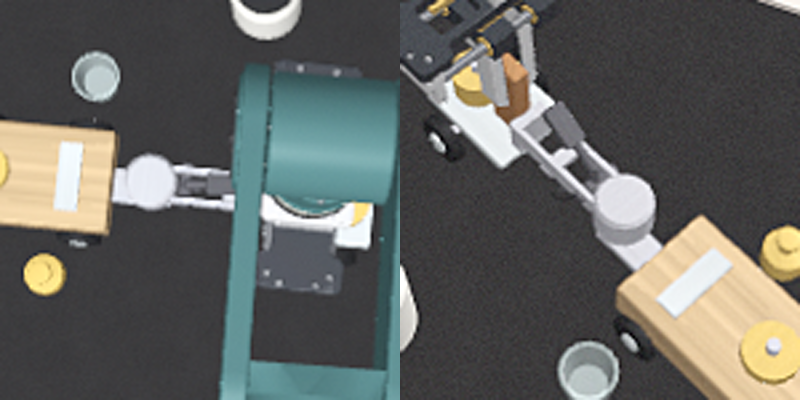

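Fz is at +6 N from −6.7, so the wheels are down with about 12 N on the stiff contact. I ease up 1.5 mm and open.

jog_arm:
  moves:
    - [0, 0, 0, 0, 0, 1, 0]
    - [0, 0, 0, 0, 0, 0.4, 0]
    - [0, 0, 0, 0, 0, 0, 0]

```text
time: 13.75
tool_pos: [0.5805, 0.0127, 0.1844]
ee_rot: [-3.09, 0.001, -0.129]
wrist_force: [-3.8, 0.8, 3.7]
width: 0.0162
```

```bash
python3 -c "
from bench import *
o=get_obs();print(o['wrist_force'],o['wrist_torque'],o['tool_pos'],o['ee_rot'])"
```

```text
[-3.76835972  0.78298013  3.71067428] [-0.10747885  0.81894027  0.02304673] [0.58051008 0.0126558  0.18440719] [-3.09028837e+00  1.16338664e-03 -1.29224639e-01]
```

jog_arm:
  moves:
    - [0, 0, 0, 0, 0, 0.6, 0]
    - [0, 0, 0, 0, 0, 0, 0]
    - [0, 0, 0, 0, 0, 0, 0]

```text
time: 14.12
tool_pos: [0.5805, 0.0126, 0.1844]
ee_rot: [-3.09, 0.001, -0.129]
wrist_force: [-1.5, 0.8, 1.1]
width: 0.0161
```

jog_arm:
  moves:
    - [0, 0, 0, 0, 0, 0.4, 0]
    - [0, 0, 0, 0, 0, 0, 0]

```text
time: 14.38
tool_pos: [0.5805, 0.0126, 0.1845]
ee_rot: [-3.09, 0.002, -0.129]
wrist_force: [-0.1, 0.7, -2.7]
width: 0.0156
```

jog_arm:
  moves:
    - [0, 0, 0, 0, 0, 0, 20]
    - [0, 0, 0, 0, 0, 0, 26]
    - [0, 0, 0, 0, 0, 0, 34]
    - [0, 0, 0, 0, 0, 0, 40]
    - [0, 0, 0, 0, 0, 0, 46]

```text
time: 15.0
tool_pos: [0.5805, 0.0126, 0.1852]
ee_rot: [-3.09, 0.001, -0.129]
wrist_force: [-0.2, -0.1, 0.1]
width: 0.0453
```

jog_arm:
  moves:
    - [0, 0, 0, 0, 0, 10, 46]
    - [0, 0, 0, 0, 0, 15, 46]
    - [0, 0, 0, 0, 0, 20, 46]
    - [-0.025, 0, 0, 0, 0, 25, 46]
    - [-0.025, 0, 0, 0, 0, 25, 46]
    - [0, 0, 0, 0, 0, 15, 46]
    - [0, 0, 0, 0, 0, 0, 46]

```text
time: 15.88
tool_pos: [0.5809, 0.0126, 0.2972]
ee_rot: [-3.139, -0.009, -0.129]
wrist_force: [0.7, 0.2, 0.3]
width: 0.0459
```

```bash
python3 snap.py 9 220 140 250 220;  python3 - <<'E'
from h import *
a=cv2.imread('pics/top9.png');s=cv2.imread('pics/scene9.png')
cv2.imwrite('pics/c9.png',np.hstack([cv2.resize(a[180:230,255:305],None,fx=8,fy=8,interpolation=cv2.INTER_CUBIC),cv2.resize(s[270:320,310:360],None,fx=8,fy=8,interpolation=cv2.INTER_CUBIC)]))
E
```

```text
15.875 [0.58094056 0.01257347 0.29721811] [-3.13947227 -0.00864505 -0.12916887] [0.67363479 0.15865203 0.3021471 ] [-0.04873882 -0.10046598 -0.03689025] 0.04589930142125179
```

View pics/c9.png

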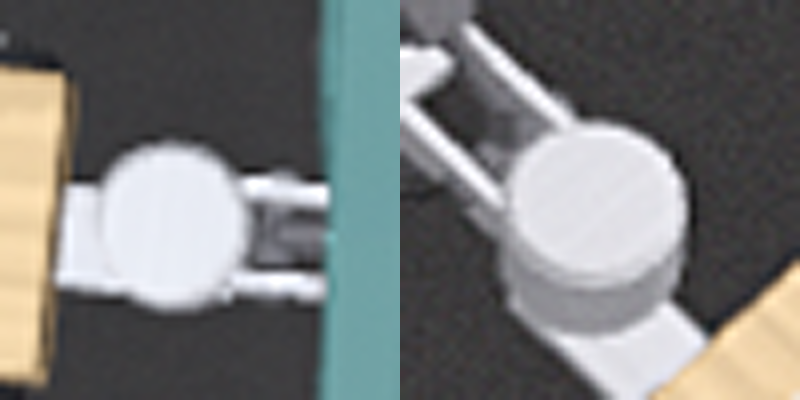

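View pics/m9.png

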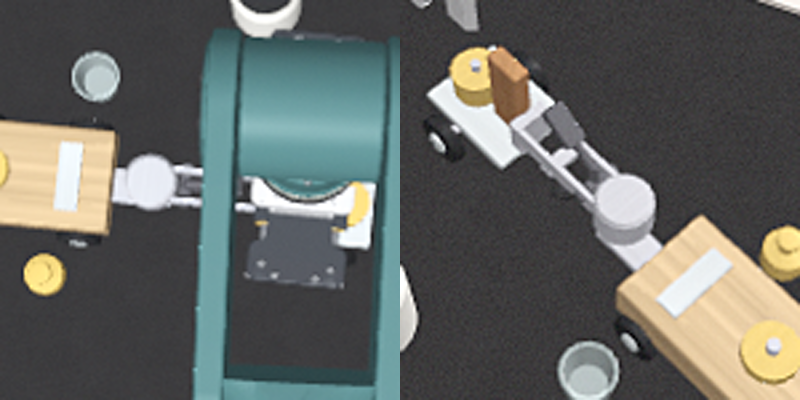

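jog_arm:
  moves:
    - [0, 0.003, 0, 1, 8, 0, 30]
    - [0, 0.003, 0, 1.6, 15, 0, 20]
    - [0, 0.003, 0, 2, 20, 0, 10]
    - [0, 0, 0, 2, 22, 0, 0]
    - [0, 0, 0, 2, 22, 0, 0]
    - [0, 0, 0, 2, 20, 0, 0]
    - [0, 0, 0, 2, 17, 0, 0]
    - [0, 0, 0, 2, 9.4, 0, 0]
    - [0, 0, 0, 0, 0, -15, 0]
    - [0, 0, 0, 0, 0, -20, 0]
    - [0, 0, 0, 0, 0, -20, 0]
    - [0, 0, 0, 0, 0, 0, 0]

```text
time: 17.48
tool_pos: [0.5939, 0.145, 0.2368]
ee_rot: [3.14, 0.01, -0.13]
wrist_force: [1.0, -0.2, 0.8]
width: 0.0006
```

jog_arm:
  moves:
    - [0, 0, 0, 0, 0, -15, 0]
    - [0, 0, 0, 0, 0, -15, 0]
    - [0, 0, 0, 0, 0, -10, 0]
    - [0, 0, 0, 0, 0, -5, 0]
    - [0, 0, 0, 0, 0, 0, 0]
    - [0, 0, 0, 0, 0, 0, 0]

```text
time: 18.23
tool_pos: [0.5953, 0.1461, 0.1957]
ee_rot: [-3.141, 0.003, -0.129]
wrist_force: [0.2, 0.4, 0.5]
width: 0.0003
```

```bash
python3 snap.py 10 220 140 250 220
```

```text
18.225 [0.5953065  0.14607149 0.19573505] [-3.14081494e+00  2.91001920e-03 -1.29180009e-01] [0.15142458 0.36815193 0.46587282] [-0.07083757 -0.07780127 -0.04966232] 0.00025241333263335976
```

View pics/m10.png

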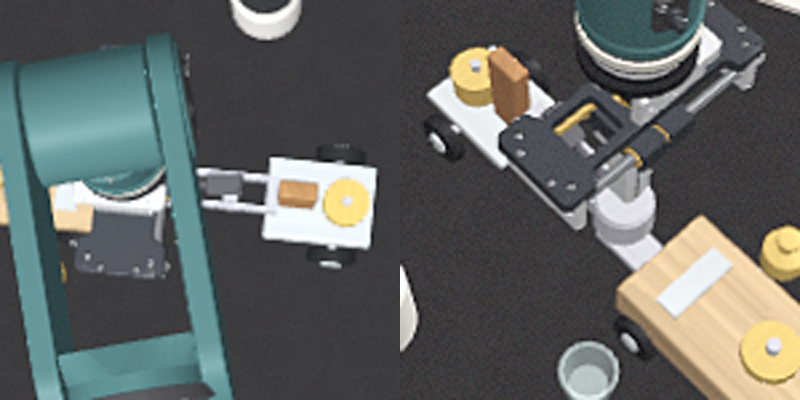

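jog_arm:
  moves:
    - [0, 0, 0, 0, 0, -3, 0]
    - [0, 0, 0, 0, 0, -3, 0]
    - [0, 0, 0, 0, 0, 0, 0]

```text
time: 18.7
tool_pos: [0.5948, 0.146, 0.1885]
ee_rot: [-3.141, 0.005, -0.129]
wrist_force: [-0.2, -0.2, 0.1]
width: 0.0004
```

jog_arm:
  moves:
    - [0, 0, 0, 0, 0, -1, 0]
    - [0, 0, 0, 0, 0, -0.5, 0]

```text
time: 18.95
tool_pos: [0.595, 0.146, 0.1876]
ee_rot: [-3.141, 0.004, -0.129]
wrist_force: [0.0, -0.5, -0.0]
width: 0.0005
```

jog_arm:
  moves:
    - [0, 0, 0, 0, 0, -1, 0]
    - [0, 0, 0, 0, 0, 0, 0]

```text
time: 19.2
tool_pos: [0.595, 0.146, 0.1865]
ee_rot: [-3.141, 0.004, -0.129]
wrist_force: [-0.5, 0.1, -0.2]
width: 0.0005
```

jog_arm:
  moves:
    - [0, 0, 0, 0, 0, -0.5, 0]
    - [0, 0, 0, 0, 0, -0.5, 0]

```text
time: 19.45
tool_pos: [0.595, 0.146, 0.1856]
ee_rot: [-3.141, 0.004, -0.129]
wrist_force: [0.1, -0.7, -0.0]
width: 0.0004
```

jog_arm:
  moves:
    - [0, 0, 0, 0, 0, -0.5, 0]
    - [0, 0, 0, 0, 0, -0.5, 0]

```text
time: 19.7
tool_pos: [0.595, 0.146, 0.1846]
ee_rot: [-3.141, 0.004, -0.129]
wrist_force: [-0.7, -0.8, 1.9]
width: 0.0005
```

jog_arm:
  moves:
    - [0, 0, 0, 0, 0, -0.5, 0]
    - [0, 0, 0, 0, 0, -0.5, 0]

```text
time: 19.95
tool_pos: [0.5951, 0.1461, 0.1845]
ee_rot: [-3.141, 0.003, -0.129]
wrist_force: [-1.5, -0.3, 4.8]
width: 0.0003
```

jog_arm:
  moves:
    - [0, 0, 0, 0, 0, -0.5, 0]
    - [0, 0, 0, 0, 0, -0.5, 0]

```text
time: 20.2
tool_pos: [0.5951, 0.1461, 0.1843]
ee_rot: [-3.141, 0.003, -0.129]
wrist_force: [-2.1, -0.1, 7.9]
width: -0.0001
```

Contact with the head came at a tip height of 87.5 mm. The arm adds about 3 N per mm commanded.

jog_arm:
  moves:
    - [0, 0, 0, 0, 0, -0.5, 0]
    - [0, 0, 0, 0, 0, -0.5, 0]

```text
time: 20.45
tool_pos: [0.5951, 0.1462, 0.1837]
ee_rot: [-3.141, 0.003, -0.129]
wrist_force: [-2.8, 0.2, 8.0]
width: 0.0008
```

jog_arm:
  moves:
    - [0, 0, 0, 0, 0, -0.5, 0]
    - [0, 0, 0, 0, 0, -0.5, 0]

```text
time: 20.7
tool_pos: [0.5951, 0.1462, 0.1828]
ee_rot: [-3.14, 0.002, -0.129]
wrist_force: [-3.7, 0.2, 8.5]
width: 0.0007
```

jog_arm:
  moves:
    - [0, 0, 0, 0, 0, -0.5, 0]
    - [0, 0, 0, 0, 0, -0.5, 0]

```text
time: 20.95
tool_pos: [0.5951, 0.1463, 0.1818]
ee_rot: [-3.14, 0.003, -0.129]
wrist_force: [-3.4, 0.2, 8.8]
width: 0.0007
```

jog_arm:
  moves:
    - [0, 0, 0, 0, 0, -0.5, 0]
    - [0, 0, 0, 0, 0, -0.5, 0]

```text
time: 21.2
tool_pos: [0.5951, 0.1463, 0.1808]
ee_rot: [-3.14, 0.003, -0.129]
wrist_force: [-3.6, 0.5, 9.3]
width: 0.0005
```

jog_arm:
  moves:
    - [0, 0, 0, 0, 0, -0.5, 0]
    - [0, 0, 0, 0, 0, -0.5, 0]

```text
time: 21.45
tool_pos: [0.5951, 0.1463, 0.1804]
ee_rot: [-3.14, 0.002, -0.129]
wrist_force: [-5.1, -0.2, 12.4]
width: 0.0006
```

jog_arm:
  moves:
    - [0, 0, 0, 0, 0, -0.5, 0]
    - [0, 0, 0, 0, 0, -0.5, 0]

```text
time: 21.7
tool_pos: [0.5951, 0.1463, 0.1803]
ee_rot: [-3.14, 0.002, -0.129]
wrist_force: [-6.7, 0.1, 13.3]
width: 0.0002
```

jog_arm:
  moves:
    - [0, 0, 0, 0, 0, -0.5, 0]
    - [0, 0, 0, 0, 0, -0.5, 0]

```text
time: 21.95
tool_pos: [0.5951, 0.1463, 0.1802]
ee_rot: [-3.14, 0.001, -0.129]
wrist_force: [-7.1, -0.8, 16.4]
width: 0.0004
```

jog_arm:
  moves:
    - [0, 0, 0, -0.5, 0, -0.5, 0]
    - [0, 0, 0, -0.5, 0, -0.5, 0]
    - [0, 0, 0, 0, 0, 0, 0]

```text
time: 22.32
tool_pos: [0.5948, 0.1463, 0.1802]
ee_rot: [-3.139, -0.001, -0.129]
wrist_force: [-6.1, -0.4, 16.7]
width: 0.0005
```

jog_arm:
  moves:
    - [0, 0, 0, 0, 0, 0, 0]

```text
time: 22.45
tool_pos: [0.5948, 0.1463, 0.1802]
ee_rot: [-3.139, -0.001, -0.129]
wrist_force: [-6.5, -0.0, 17.3]
width: 0.0006
```

jog_arm:
  moves:
    - [0, 0, 0, -0.5, 0, -0.5, 0]
    - [0, 0, 0, 0, 0, -0.5, 0]
    - [0, 0, 0, 0, 0, 0, 0]

```text
time: 22.82
tool_pos: [0.5947, 0.1463, 0.1801]
ee_rot: [-3.139, -0.003, -0.129]
wrist_force: [-6.2, -1.3, 20.6]
width: 0.0006
```

jog_arm:
  moves:
    - [0, 0, 0, 0, 0, 0, 0]
    - [0, 0, 0, 0, 0, 0, 0]
    - [0, 0, 0, 0, 0, 0, 0]

```text
time: 23.2
tool_pos: [0.5947, 0.1463, 0.1802]
ee_rot: [-3.139, -0.003, -0.129]
wrist_force: [-5.4, -0.7, 19.7]
width: 0.0003
```

jog_arm:
  moves:
    - [0, 0, 0, 0, 0, -0.1, 0]
    - [0, 0, 0, 0, 0, 0, 0]
    - [0, 0, 0, 0, 0, 0, 0]
    - [0, 0, 0, 0, 0, 0, 0]
    - [0, 0, 0, 0, 0, 0, 0]
    - [0, 0, 0, 0, 0, 0, 0]
    - [0, 0, 0, 0, 0, 0, 0]
    - [0, 0, 0, 0, 0, 0, 0]
    - [0, 0, 0, 0, 0, 0, 0]
    - [0, 0, 0, 0, 0, 0, 0]

```text
time: 24.45
tool_pos: [0.5947, 0.1464, 0.1801]
ee_rot: [-3.139, -0.003, -0.129]
wrist_force: [-5.7, -0.9, 20.4]
width: 0.0008
```

```bash
python3 snap.py 11 220 140 250 220
```

```text
24.45 [0.59466588 0.14635379 0.18014509] [-3.13909480e+00 -2.78736380e-03 -1.29008671e-01] [-5.7342274  -0.87361735 20.3564741 ] [-0.17517666  1.16469763 -0.00265868] 0.0007598723030485882
```

View pics/m11.png

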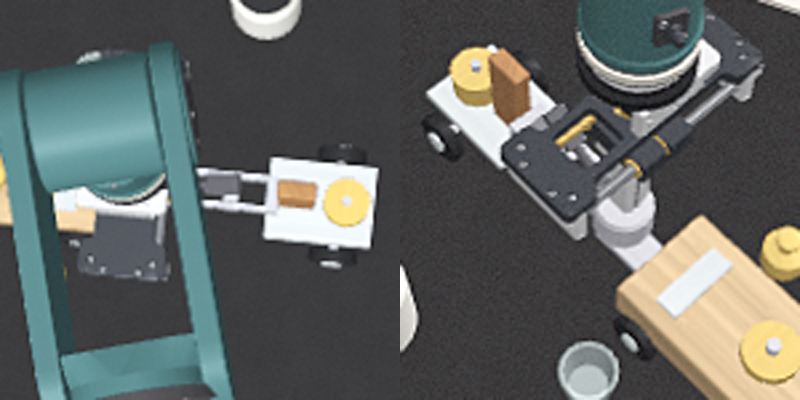

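The seat slid 4.2 mm to its hard stop, with the head top at about 83.3 mm, and I held about 20 N for 1.6 s. Now I retreat upward and move to the lever.

jog_arm:
  moves:
    - [0, 0, 0, 0, 0, 4, 0]
    - [0, 0, 0, 0, 0, 8, 0]
    - [0, 0, 0, 0, 0, 15, 0]
    - [0, 0, 0, 0, 0, 20, 0]
    - [0, 0, 0, 0, 0, 15, 0]
    - [0, 0, 0, 0, -10, 0, 0]
    - [0, 0, 0, -2, -20, 0, 0]
    - [0, 0, 0, -2, -16, 0, 0]
    - [0, 0, 0, -2, -10, 0, 0]
    - [0, 0, 0, 0, 0, 0, 0]
    - [0, 0, 0, 0, 0, 0, 0]

```text
time: 25.92
tool_pos: [0.5875, 0.0901, 0.2354]
ee_rot: [-3.141, 0.004, -0.129]
wrist_force: [0.7, -0.5, 0.1]
width: 0.0003
```

```bash
python3 snap.py 12 220 140 250 220
python3 - <<'E'
from h import *
s=cv2.imread('pics/scene12.png')
a=cv2.imread('pics/top12.png')
cv2.imwrite('pics/c12.png',cv2.resize(s[220:310,260:360],None,fx=6,fy=6,interpolation=cv2.INTER_CUBIC))
cv2.imwrite('pics/c12t.png',np.hstack([cv2.resize(a[180:230,255:305],None,fx=8,fy=8,interpolation=cv2.INTER_CUBIC),cv2.resize(s[270:320,310:360],None,fx=8,fy=8,interpolation=cv2.INTER_CUBIC)]))
E
```

```text
25.925 [0.58749876 0.09011582 0.23544492] [-3.14075375  0.00410186 -0.12921036] [ 0.69893135 -0.46319956  0.14765623] [-0.03638736 -0.06616184 -0.00849043] 0.000301234885413829
```

View pics/c12.png

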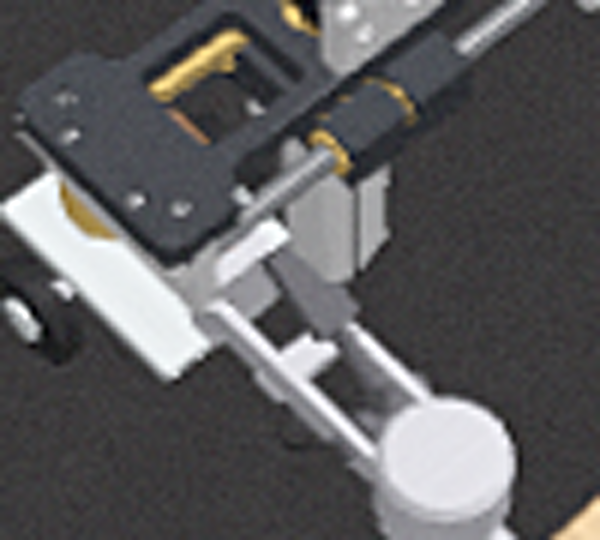

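View pics/c12t.png

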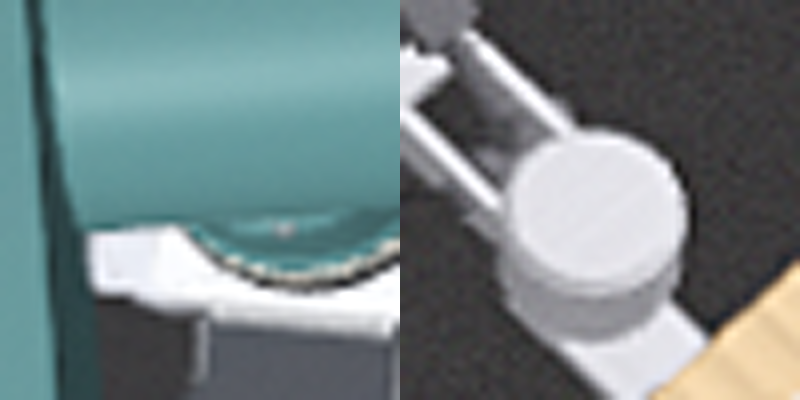

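jog_arm:
  moves:
    - [0, 0, 0, 0.5, 0, -7, 0]
    - [0, 0, 0, 0, 0, -6, 0]
    - [0, 0, 0, 0, 0, 0, 0]

```text
time: 26.4
tool_pos: [0.5876, 0.0902, 0.2212]
ee_rot: [-3.142, 0.006, -0.129]
wrist_force: [-0.0, 0.4, -0.5]
width: 0.0001
```

jog_arm:
  moves:
    - [0, 0, 0, 0, 0, -1.5, 0]
    - [0, 0, 0, 0, 0, -1.5, 0]
    - [0, 0, 0, 0, 0, -1.5, 0]

```text
time: 26.78
tool_pos: [0.5881, 0.09, 0.2181]
ee_rot: [-3.141, 0.004, -0.129]
wrist_force: [-0.4, 0.3, -0.3]
width: 0.0004
```

jog_arm:
  moves:
    - [0, 0, 0, 0, -1, -1, 0]
    - [0, 0, 0, 0, -1, -1, 0]

```text
time: 27.02
tool_pos: [0.588, 0.088, 0.216]
ee_rot: [-3.141, 0.004, -0.129]
wrist_force: [1.2, 0.2, 0.6]
width: 0.0006
```

jog_arm:
  moves:
    - [0, 0, 0, -0.2, -1.5, -1.2, 0]
    - [0, 0, 0, -0.2, -1.5, -1.2, 0]

```text
time: 27.28
tool_pos: [0.5878, 0.0857, 0.2143]
ee_rot: [-3.139, 0.003, -0.129]
wrist_force: [-0.2, 3.0, 2.3]
width: 0.0001
```

jog_arm:
  moves:
    - [0, 0, 0, -0.2, -1.5, -1.2, 0]
    - [0, 0, 0, -0.2, -1.5, -1.2, 0]

```text
time: 27.52
tool_pos: [0.5873, 0.0824, 0.2115]
ee_rot: [-3.14, 0.003, -0.129]
wrist_force: [-0.1, 3.8, 1.6]
width: 0.0002
```

jog_arm:
  moves:
    - [0, 0, 0, -0.2, -1.5, -1.5, 0]
    - [0, 0, 0, -0.2, -1.5, -1.5, 0]

```text
time: 27.78
tool_pos: [0.5869, 0.079, 0.2082]
ee_rot: [-3.141, 0.004, -0.129]
wrist_force: [0.4, 2.9, 1.7]
width: 0.0003
```

jog_arm:
  moves:
    - [0, 0, 0, -0.2, -1.4, -1.6, 0]
    - [0, 0, 0, -0.2, -1.4, -1.6, 0]
    - [0, 0, 0, -0.2, -1.4, -1.6, 0]
    - [0, 0, 0, -0.2, -1.4, -1.6, 0]

```text
time: 28.28
tool_pos: [0.5861, 0.0733, 0.2017]
ee_rot: [-3.141, 0.004, -0.129]
wrist_force: [1.0, 3.7, 1.9]
width: 0.0005
```

jog_arm:
  moves:
    - [0, 0, 0, -0.2, -1.4, -1.8, 0]
    - [0, 0, 0, -0.2, -1.4, -1.8, 0]
    - [0, 0, 0, -0.2, -1.4, -1.8, 0]

```text
time: 28.65
tool_pos: [0.5854, 0.0691, 0.1963]
ee_rot: [-3.141, 0.004, -0.129]
wrist_force: [0.2, 2.7, 2.4]
width: 0.0004
```

jog_arm:
  moves:
    - [0, 0, 0, -0.2, -1.4, -1.8, 0]
    - [0, 0, 0, -0.2, -1.4, -1.8, 0]
    - [0, 0, 0, -0.1, -0.8, -1.8, 0]

```text
time: 29.02
tool_pos: [0.5849, 0.0654, 0.1909]
ee_rot: [-3.141, 0.004, -0.129]
wrist_force: [-0.0, 2.6, 2.8]
width: 0.0003
```

jog_arm:
  moves:
    - [0, 0, 0, -0.1, -0.9, -1.8, 0]
    - [0, 0, 0, -0.1, -0.9, -1.8, 0]
    - [0, 0, 0, -0.1, -0.8, -1.5, 0]

```text
time: 29.4
tool_pos: [0.5846, 0.0629, 0.1858]
ee_rot: [-3.141, 0.004, -0.129]
wrist_force: [0.8, 3.4, 3.0]
width: 0.0001
```

jog_arm:
  moves:
    - [0, 0, 0, 0, -0.5, -1, 0]
    - [0, 0, 0, 0, -0.5, -1, 0]

```text
time: 29.65
tool_pos: [0.5845, 0.062, 0.1838]
ee_rot: [-3.141, 0.004, -0.129]
wrist_force: [-0.6, 2.7, 3.4]
width: 0.0004
```

jog_arm:
  moves:
    - [0, 0, 0, 0, 0, -0.5, 0]
    - [0, 0, 0, 0, 0, -0.5, 0]

```text
time: 29.9
tool_pos: [0.5846, 0.0619, 0.1834]
ee_rot: [-3.141, 0.004, -0.129]
wrist_force: [-1.0, 2.3, 5.0]
width: 0.0006
```

jog_arm:
  moves:
    - [0, 0, 0, 0, 0, -0.5, 0]
    - [0, 0, 0, 0, 0, -0.5, 0]

```text
time: 30.15
tool_pos: [0.5846, 0.0619, 0.1832]
ee_rot: [-3.141, 0.004, -0.129]
wrist_force: [-3.5, 1.4, 8.3]
width: 0.0008
```

The tip stopped at 86.2 mm against 86.3 expected for the lever fully down. I press a little more to confirm the stop.

jog_arm:
  moves:
    - [0, 0, 0, -0.3, 0, -0.6, 0]
    - [0, 0, 0, -0.3, 0, -0.6, 0]
    - [0, 0, 0, 0, 0, -0.6, 0]
    - [0, 0, 0, 0, 0, 0, 0]

```text
time: 30.65
tool_pos: [0.5844, 0.0619, 0.1831]
ee_rot: [-3.141, 0.001, -0.129]
wrist_force: [-3.5, 1.7, 12.2]
width: 0.0002
```

jog_arm:
  moves:
    - [0, 0, 0, 0, 0, 0, 0]
    - [0, 0, 0, 0, 0, 0, 0]

```text
time: 30.9
tool_pos: [0.5844, 0.0619, 0.1831]
ee_rot: [-3.141, 0.001, -0.129]
wrist_force: [-4.0, 1.8, 11.9]
width: 0.0007
```

Hard stop confirmed: at 12 N the height barely changed. Now I retreat straight up, then move aside towards the robot to clear both views.

jog_arm:
  moves:
    - [0, 0, 0, 0, 0, 3, 0]
    - [0, 0, 0, 0, 0, 8, 0]
    - [0, 0, 0, 0, 0, 20, 0]
    - [0, 0, 0, 0, 0, 30, 0]
    - [0, 0, 0, 0, 0, 40, 0]
    - [0, 0, 0, -20, 0, 30, 0]
    - [0, 0, 0, -40, 0, 0, 0]
    - [0, 0, 0, -50, 0, 0, 0]
    - [0, 0, 0, -50, 0, 0, 0]
    - [0, 0, 0, -40, 0, 0, 0]
    - [0, 0, 0, 0, 0, 0, 0]

```text
time: 32.28
tool_pos: [0.3822, 0.0618, 0.3112]
ee_rot: [3.141, 0.003, -0.129]
wrist_force: [-0.2, 0.2, 0.3]
width: 0.0003
```

```bash
python3 snap.py 13 220 140 250 200
python3 - <<'E'
from h import *
s=cv2.imread('pics/scene13.png')
a=cv2.imread('pics/top13.png')
cv2.imwrite('pics/c13.png',cv2.resize(s[205:325,245:385],None,fx=5,fy=5,interpolation=cv2.INTER_CUBIC))
cv2.imwrite('pics/c13t.png',cv2.resize(a[160:260,190:370],None,fx=4.4,fy=4.4,interpolation=cv2.INTER_CUBIC))
E
```

```text
32.275 [0.38217191 0.06184712 0.31119096] [ 3.14145056  0.00317855 -0.12920217] [-0.19922173  0.24185483  0.31201894] [-0.00757345 -0.08089717 -0.03415876] 0.000261411536644797
```

View pics/c13.png

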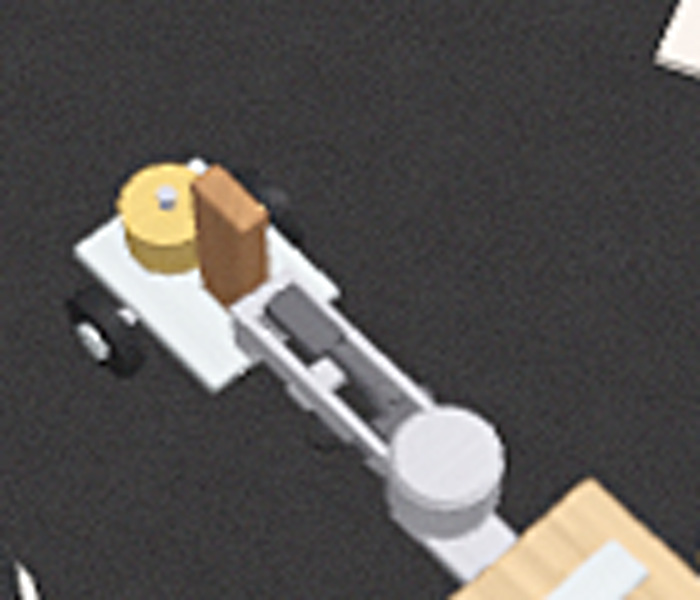

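View pics/c13t.png

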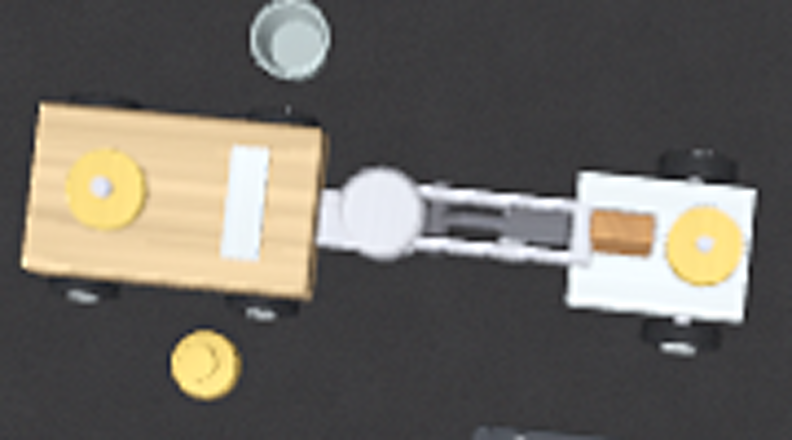

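View pics/scene13.png

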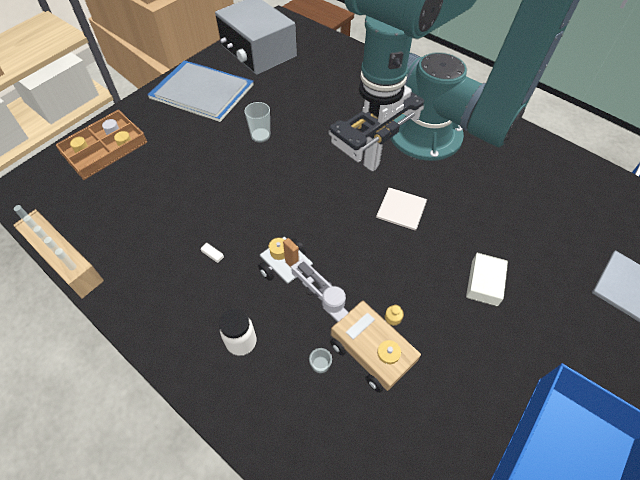

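The trailer stands in line behind the trolley, its lever flat between the rails, and the bystanders look unmoved. A quick difference check, then I hand in.

Run:
```python
from h import *
a,b=cv2.imread('pics/scene0.png'),cv2.imread('pics/scene13.png')
d=(cv2.absdiff(a,b).max(2)>40)
for n,(x0,y0,x1,y1) in dict(beaker=(243,100,273,143),jar=(217,310,260,358),carton=(465,250,512,308),weight=(384,302,406,327),cup=(308,346,334,374),eraser=(198,240,226,265)).items(): print(n,int(d[y0:y1,x0:x1].sum()))
cv_=lambda u,v:((u+.5)/4.4-.5+190,(v+.5)/4.4-.5+160)
def onplane(uv,z):
    return least_squares(lambda X:proj("top",[X[0],X[1],z])[0]-uv,[.55,0],x_scale=.01).x
h=onplane(cv_(383,214),.083); g=onplane(cv_(704,245),.075); 
def yaw(p,q,z): A,B=onplane(cv_(*p),z),onplane(cv_(*q),z); return np.arctan2(*(B-A)[::-1])
print('trailer yaw deck edges',yaw((757,187),(581,172),.05),yaw((742,321),(568,305),.05),'trolley',yaw((322,127),(40,102),.058),yaw((312,298),(23,269),.058))
close_job()
```

```text
beaker 0
jar 0
carton 0
weight 0
cup 0
eraser 0
trailer yaw deck edges 1.4568388781769794 1.450116217906087 trolley 1.4484194228963008 1.4413861901864495
the job is handed in; nothing more can be done
```

I hitched the trailer to the trolley and handed the job in at about 32 s of the 61 s allowed.

- **Coupling:** I lifted the trailer by its handle and set it down over the ball with its wheels on the bench, then pushed the coupler head down. The seat slid about 4.2 mm under 8–9 N to a hard stop, with the head top at about 83.3 mm (81–86 mm expected).
- **Hold:** I held about 20 N straight down for about 1.6 s. A sideways load of 5–7 N from arm deflection stayed on the head during this; the highest total reading was about 21.5 N.
- **Latch:** I then pressed the lever down to its hard stop. The lever tip stopped at 86.2 mm, against 86.3 mm expected, and did not give at 12 N. I then moved the arm clear.
- **Last checks:** The final pictures show the lever flat between the rails. The trailer is in line with the trolley to about 0.01 rad. None of the six bystanders changed in the scene picture.

**Mistakes and gaps:**
- While carrying the trailer I once turned it 0.03 rad about the wrong axis, which rolled it; I corrected this in the air before lowering.
- When I set it down, the wrist force showed about 12 N on the wheels before I eased off.
- Forces were only read at the end of each move call, so short peaks between readings were not seen.

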